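# Set the screw jack by its collar with the tommy bar

## Task

Set the support jack for the drill press: take the red-sleeved tommy bar out of the wooden rack and with it turn the jack's holed collar anticlockwise (seen from above) until the yellow line points at the red pointer on the base. The dark keepers stop the bar, so one swing is not enough: swing it, lift it out, put it in another hole and swing again. Then stand the bar back in its hole in the rack and let go.

Things in the scene. Friction and masses are not known exactly. Their poses are not given: they have to be found in the camera images.
- bar_grip (a point): Tommy bar: upright steel rod 14 mm thick, 140 mm long, 170 g, round-nosed lower tip, red sleeve 18 mm thick and 50 mm long; in one of the rack's holes. Point: the sleeve's centre on the bar's axis, 95 mm above the tip, 45 mm below the upper end; z up along the bar. The rack's two other tools (bare wooden handle; blue grip with a steel crossbar) are not wanted.
- rack_base (a point): Plywood rack fixed to the bench, 75 (x) x 235 (y) x 60 mm high. Point: centre of its underside; z up. Three upright holes, 17 mm wide, 45 mm deep, at x = 0 and y = -75, 0, +75 mm hold the bar and two other tools in any order, none over 155 mm above the bench. With the bar home its sleeve's centre is 110 mm above the bench.
- jack_top (a point): Jack, green base 208 mm wide. Point: on its axis, level with the collar's top face, 66 mm above the bench; x, y fixed in the base, z up. Angles anticlockwise from x: dark keepers, 18 mm wide, at 90, 210, 330 deg lie over the collar from 37 mm off the axis outwards, 16 mm above the face, and stop the bar; red pointer at 150 deg. Screw with black pad, 40 mm wide, rise 41 to 48 mm above the face.
- collar (a joint): Angle (rad, anticlockwise from above, 0 to 0.25 at start) of the metal collar, 146 mm wide. Six upright holes, 24 mm wide, 22 mm deep, 50 mm off the axis at value + 0, 60 .. 300 deg from the jack's x; 5 mm play round the bar. Yellow line on top at value + 30 deg; it meets the red pointer at 2.094 (120 deg). Drag 0.1 N m; stays where left; turns from -0.4 to 3.6.
There are look-alikes about, which are no part of the job. What is shaped like the part that bears rack_base but purple or white is not meant.

How it is judged (in metres and radians):
On the way, in this order (a step that is already met when the one before it is completed fails the run):
1. the red-sleeved bar stands in a hole of the collar and has turned it to 0.45 rad or more (value of joint collar above 0.45 rad and z of bar_grip in the frame of jack_top below 0.088 m and horizontal distance between bar_grip and jack_top below 0.085 m).
2. the bar is lifted clear of the collar (z of bar_grip in the frame of jack_top above 0.1 m), for 0.1 s.
3. the bar, in a hole again, has turned the collar until its yellow line is within 0.2 rad of the pointer (value of joint collar between 1.894 and 2.294 rad and z of bar_grip in the frame of jack_top below 0.088 m and horizontal distance between bar_grip and jack_top below 0.085 m).
At the end, for the whole second after the job is handed in: The collar is at rest with its yellow line within 0.2 rad (11 degrees) of the red pointer (value 1.894 to 2.294), and the red-sleeved bar stands released in a hole of the rack, upright within 10 degrees and down to within 15 mm of the bottom (value of joint collar between 1.894 and 2.294 rad and x of bar_grip in the frame of rack_base between -0.015 and 0.015 m and y of bar_grip in the frame of rack_base between -0.1 and 0.1 m and z of bar_grip in the frame of rack_base below 0.125 m and angle between bar_grip's own z axis and vertical below 0.17 rad and velocity of joint collar between -0.05 and 0.05 rad/s); the robot touches nothing.
It also fails if it takes over 66 s, if anything falls off the work surface, if the arm or the gripper's body presses on something with over 40 N, if the wrist force passes 120 N, or if a joint passes its speed limit or range.

## Robot

A 6-joint arm with a two-finger parallel gripper is mounted at the origin on the work surface. World frame = base frame: x ahead of the robot, y to its left, z up, the work surface at z = 0. Lengths are in m, angles in degrees, forces in N, time in s.
With the tool pointing down it reaches from about 0.325 to 1 m from the base axis. Payload 5.1 kg.
Tool frame: the origin (TCP) lies at the very end of the fingers, on their centre line; the grasp point (between the pads) lies 19 mm behind it (arm.tcp_to_grasp is the distance from the TCP to the grasp point, in m); z points along the fingers, y is the direction in which the jaws open and shut (so a half turn about z gives the same grasp; the last joint's range is limited). The gripper opens to 85 mm and grips with 20 to 120 N. Pads are 22 mm wide; open, the fingers measure 114 mm over their backs; the gripper's body (76 mm by 85 mm) begins 54 mm behind the grasp point. The pads swing forward as they close: fully open they stand 13 mm farther back than shut.
Start: joints at [-78.3, 7.093, 94.555, -0, 78.352, -4.733], TCP at [0.184, -0.623, 0.231] pointing down, gripper open.
Joint ranges: [-149.61, 149.61], [-58.7, 133.49], [1.44, 155.28], [-77.14, 257.14], [18.33, 153.61], [-166.67, 166.67]. Speed limits (degrees/s): [147.25, 147.25, 180, 180, 180, 180].

## Interface

Orientations are given as a 3x3 rotation matrix whose columns are the frame's x, y, z axes.
In Python, from rig import arm gives the robot as it stands.
- The arm moves only by the tool send_rows, never from a script. Its arguments are lists of equal length, an entry for each row: "travel": the shift along the tool's x, y, z in m, a list of three; "delta_rot": the turn, a rotation vector about the tool's x, y, z in rad, a list of three; "jaw": the opening in per cent of the stroke, from 0 (shut) to 100 (fully open). A call has 1 to 12 rows; each row shifts and turns the commanded pose from where the row before left it, along the tool's axes as they then stand; what a row does not reach is not made up. A row lasts 1/12 s, in which the tool goes at most 41.7 mm and 7.16 degrees, less where a joint would pass 70% of its speed; a pose out of reach is approached as far as the arm can. A call is refused whole if a number of a shift passes 0.0417 or a number of a turn 0.125, either way. A call with a gripper value outside its range is refused whole. The fingers move at their own pace and stop on an object; the grip force is fixed at half the most. Time passes only in rows, so rows that do not move let the fingers close. It gives the time, the measured TCP pose, the force and the opening at its end, in the units of the state.
- arm.state(): the state, without advancing time (a new reading comes with each control period).
- arm.get_image(name): name is "scene" or "top"; returns (picture, depth): 480x640x3 uint8, red, green, blue; 480x640 float32, m along the optical axis (not along the pixel's ray), 0 where there is no reading.
- arm.calibration(name): a dict with "K" (3x3 intrinsics, pixels), "origin" and "rotation" of the camera in the world. Camera axes: x right, y down, z forward; pixel columns grow to the right and rows downward; lengths in m; the calibration is good to about 2 mm. A picture is of the moment at which its call begins. calibration takes no time and is no camera call.
- arm.hand_in(): hands the job in, once; it reports no verdict.
Trained networks look in the newest picture that a camera, given by its name, has taken for a name from the list of things; names that differ only in an ending like _2 or _b are one class to them, and where a whole thing is asked for, a point or a joint stands for the part that bears it (a point fixed in the world has none). Each returns a list of dicts, best first, with "p" (0 to 1); they miss things now and then, are a little off and sometimes report something else, mostly with a low value. They report only what shows in the picture. A call takes as long as a camera call. They do not tell look-alikes from the thing itself.
- arm.find_in(camera, thing): "location" ([x, y, z] in m, in world coordinates, good to about 4 mm: the middle of the surface that is visible of it).
- arm.regions_of(camera, thing): "pixels" (480x640 bool, what is visible of it).
The state is a dict: "time": time; "qpos": joint angles; "joint_velocities": joint speeds; "joint_efforts": joint torques, N m; "position": TCP position; "ee_rot": TCP orientation; "wrist_force": force on the tool from outside, world axes, zero at the start; "torque": the same for the moment, N m; "width": opening from 0.0 (shut) to 1.0 (fully open).
Only numpy, scipy, OpenCV 4.12 (cv2) and the standard library are available. Lean on these libraries where they do the work, as an engineer would, in place of code of your own. Each camera call takes 0.05 s, during which the arm holds its last target. There are 200 camera calls.

## Working session

There is one attempt and no reset: what is moved stays moved. The work goes in short steps, Python scripts to look and compute and a tool call to move; the robot and the scene stay as the last step left them, time stands still between calls to the robot, and variables do not carry over. Pictures are saved under pics/ and viewed, about 8 in all and at most 12, crops included, and the job is handed in when it is done.

Besides the shell and the picture viewer there is one more tool, called after "Request:" by a JSON object that holds its "api" and its "payload". send_rows: Moves the arm, as the interface text tells. Its arguments: {"type":"object","properties":{"travel":{"type":"array"},"delta_rot":{"type":"array"},"jaw":{"type":"array"}},"required":["travel","delta_rot","jaw"]}

```bash
mkdir -p pics; ls
python3 - <<'E'
from rig import arm
import cv2,numpy as np
ims=[]
for c in("scene","top"):
    im,d=arm.get_image(c); cv2.imwrite(f"pics/{c}0.png",im[:,:,::-1])
    k=arm.calibration(c); print(c,k["K"].round(1).tolist(),np.round(k["origin"],3),np.round(k["rotation"],3).tolist())
    for t in("bar_grip","rack_base","jack_top","collar"):
        for r in arm.find_in(c,t): print(c,t,np.round(r["location"],3),round(r["p"],2))
print(arm.state())
E
```

```text
pics
scene [[540.2, 0.0, 323.5], [0.0, 540.2, 232.8], [0.0, 0.0, 1.0]] [ 1.143 -0.019  0.824] [[0.011, 0.713, -0.701], [1.0, -0.008, 0.007], [-0.001, -0.701, -0.713]]
scene bar_grip [ 0.516 -0.206  0.116] 0.65
scene rack_base [ 0.326 -0.289  0.06 ] 0.96
scene rack_base [0.316 0.236 0.062] 0.75
scene rack_base [ 0.539 -0.197  0.062] 0.69
scene jack_top [0.594 0.138 0.057] 0.93
scene collar [0.58  0.15  0.067] 0.79
top [[481.5, 0.0, 312.8], [0.0, 481.5, 240.9], [0.0, 0.0, 1.0]] [ 0.33  -0.034  0.834] [[0.029, -0.992, 0.123], [-0.999, -0.027, 0.021], [-0.018, -0.124, -0.992]]
top rack_base [ 0.502 -0.2    0.061] 0.84
top rack_base [ 0.296 -0.29   0.06 ] 0.63
top rack_base [0.295 0.231 0.06 ] 0.61
top jack_top [0.549 0.137 0.062] 0.75
top collar [0.556 0.146 0.067] 0.98
{'time': 0.5, 'qpos': array([-7.82996008e+01,  7.09557534e+00,  9.45582431e+01, -6.22956740e-04,
        7.83504657e+01, -4.73243475e+00]), 'joint_velocities': array([-0.09304419,  0.01439389, -0.10676013,  0.05131526, -0.01004062,
        0.0600445 ]), 'joint_efforts': array([ 9.79929132e-05, -4.23081350e+01, -3.65316474e+01, -6.32252659e-05,
        1.36231400e-03, -1.43179676e-05]), 'position': array([ 0.18384508, -0.62343016,  0.23126438]), 'ee_rot': array([[ 9.59151397e-01,  2.82893261e-01, -2.55905191e-05],
       [ 2.82893262e-01, -9.59151394e-01,  7.10577947e-05],
       [-4.44341082e-06, -7.53945685e-05, -9.99999997e-01]]), 'wrist_force': array([-0.22625858,  0.53440122,  0.07700813]), 'torque': array([0.02320789, 0.00388022, 0.00306728]), 'width': 0.9992730032643931}
```

View pics/scene0.png

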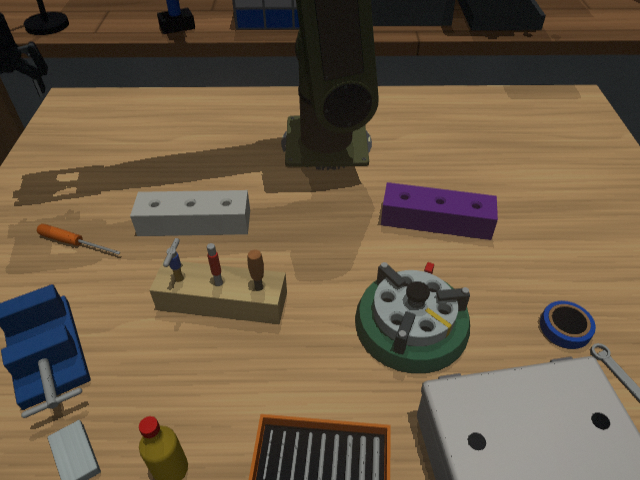

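View pics/top0.png

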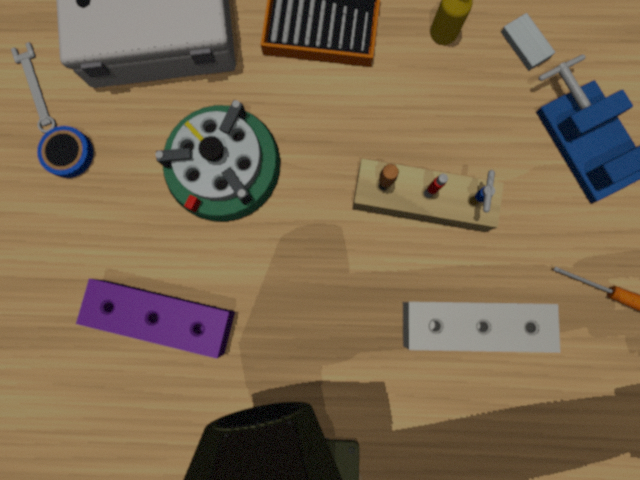

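The scene picture shows the wooden rack at (218,293) with the red-sleeved bar in its middle hole (214,262). In the top picture the bar is at (437,184).

- **Could be taken for the bar:** wooden handle (257,265), blue crossbar tool (175,262), orange screwdriver (60,235), bottle cap (150,425) and the jack's red pointer (430,267). I choose (214,262).
- **Could be taken for the rack:** white (190,212) and purple (440,208) blocks. I choose the plywood one.
- **Jack:** scene (415,310).

```bash
cat > h.py <<'E'
from rig import arm
import cv2,numpy as np
from scipy.optimize import least_squares
def cloud(c):
    im,d=arm.get_image(c); k=arm.calibration(c); K=np.array(k["K"]);R=np.array(k["rotation"])
    v,u=np.mgrid[:480,:640]
    p=np.stack([(u-K[0,2])/K[0,0]*d,(v-K[1,2])/K[1,1]*d,d],-1)@R.T+np.array(k["origin"])
    p[d==0]=np.nan
    return im,p,cv2.cvtColor(im,cv2.COLOR_RGB2HSV)
def ortho(c,im,z,cx,cy,half,s=0.0005):
    """top view of plane z: col = -y, row = -x"""
    k=arm.calibration(c);K=np.array(k["K"]);R=np.array(k["rotation"]);n=int(2*half/s)
    r,q=np.mgrid[:n,:n]; P=np.stack([cx+half-r*s,cy+half-q*s,np.full(r.shape,z)],-1)-np.array(k["origin"])
    m=P@R; m=m@K.T
    return cv2.remap(im,(m[...,0]/m[...,2]).astype(np.float32),(m[...,1]/m[...,2]).astype(np.float32),cv2.INTER_LINEAR)
def circ(p):
    f=lambda a:np.hypot(p[:,0]-a[0],p[:,1]-a[1])-a[2]
    return least_squares(f,[*p.mean(0)[:2],.1],loss="soft_l1",f_scale=.001).x
E
python3 - <<'E'
from h import *
tiles=[]
for c in("scene","top"):
    im,p,h=cloud(c); x,y,z=p[...,0],p[...,1],p[...,2]; H,S,V=h[...,0],h[...,1],h[...,2]
    near=np.hypot(x-.56,y-.14)<.14
    g=near&(H>60)&(H<90)&(S>90)
    print(c,"green z",np.nanpercentile(z[g],[5,50,95]).round(3))
    top=near&(abs(z-.066)<.004)&(S<60)&(V>90)
    from scipy.spatial import ConvexHull
    for n,m in(("green",g&(z>np.nanpercentile(z[g],40))),("collar",top)):
        q=p[m][:,:2]; print(n,m.sum(),"hull circ",circ(q[ConvexHull(q).vertices]).round(4))
    for n,m in(("yellow",near&(H>20)&(H<32)&(S>130)&(z>.05)),("redptr",near&((H<8)|(H>172))&(S>150)&(z>.015))):
        print(n,m.sum(),np.nanmedian(p[m],0).round(4))
    w=(abs(x-.51)<.1)&(abs(y+.2)<.15)
    r=w&((H<6)|(H>174))&(S>140)&(z>.07)
    print("sleeve",r.sum(),np.nanmedian(p[r],0).round(4),np.nanmin(p[r],0).round(4),np.nanmax(p[r],0).round(4))
    sx,sy=np.nanmedian(p[r],0)[:2]
    s=(np.hypot(x-sx,y-sy)<.03)&(z>.138)&(z<.165); print("steel",s.sum(),np.nanmedian(p[s],0).round(4),np.nanmax(z[s]).round(4))
    t=w&(abs(z-.06)<.004); q=p[t][:,:2].astype(np.float32)
    (a,b),sz,an=cv2.minAreaRect(q*1000); print("rack",t.sum(),a,b,sz,an)
    # side edge points all
    tiles.append(np.hstack([cv2.resize(ortho(c,im,.066,.56,.145,.12),(380,380)),cv2.resize(ortho(c,im,.06,.51,-.2,.12),(380,380))]))
cv2.imwrite("pics/o1.png",cv2.resize(np.vstack(tiles),(600,600))[:,:,::-1])
E
```

```text
scene green z [0.033 0.035 0.037]
green 946 hull circ [0.5692 0.1481 0.0956]
collar 2226 hull circ [0.5667 0.148  0.073 ]
yellow 126 [0.6044 0.184  0.0655]
redptr 74 [0.4873 0.1836 0.0642]
sleeve 111 [ 0.5184 -0.2024  0.1184] [ 0.5096 -0.2115  0.0868] [ 0.5213 -0.1963  0.1377]
steel 88 [ 0.5151 -0.2042  0.1504] 0.1559
rack 3616 511.8128662109375 -205.44647216796875 (235.91201782226562, 79.41117095947266) 80.88297271728516
top green z [0.018 0.035 0.038]
green 1911 hull circ [0.5654 0.148  0.0962]
collar 3397 hull circ [0.5675 0.1494 0.0729]
yellow 105 [0.605  0.1853 0.0662]
redptr 168 [0.4838 0.1827 0.0648]
sleeve 104 [ 0.5057 -0.1986  0.1197] [ 0.5034 -0.2078  0.0874] [ 0.5148 -0.1249  0.1409]
steel 101 [ 0.5107 -0.2021  0.1533] 0.157
rack 5394 512.51904296875 -204.2630615234375 (235.87989807128906, 76.376708984375) 81.47639465332031
```

View pics/o1.png

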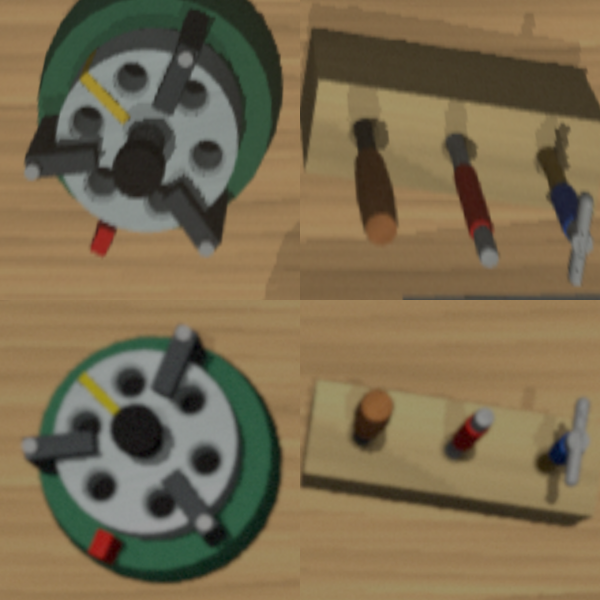

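The crops (up = +x, left = +y) show the red sleeve in the rack's middle hole at about (470,190) in the upper right tile. They also show the jack with its yellow line at (100,95) and the red pointer at (103,240) in the upper left tile.

- **Bar axis:** about (0.512, -0.2045).
- **Rack yaw:** about -8.8°.
- **Jack centre:** about (0.567, 0.1485), yaw about 7°.
- **Collar value:** about 6.6°.

First I'll turn the tool so the jaws open along rack x.

Request:
{"api": "send_rows", "payload": {"travel": [[0,0,0],[0,0,0],[0,0,0],[0,0,0],[0,0,0],[0,0,0],[0,0,0],[0,0,0],[0,0,0],[0,0,0],[0,0,0]], "delta_rot": [[0,0,-0.1131],[0,0,-0.1131],[0,0,-0.1131],[0,0,-0.1131],[0,0,-0.1131],[0,0,-0.1131],[0,0,-0.1131],[0,0,-0.1131],[0,0,-0.1131],[0,0,-0.1131],[0,0,0]], "jaw": [100,100,100,100,100,100,100,100,100,100,100]}}

```text
time: 1.52
position: [0.1838, -0.6235, 0.2314]
ee_rot: [[0.151, 0.989, 0.0], [0.989, -0.151, -0.0], [-0.0, 0.0, -1.0]]
wrist_force: [-0.3, -0.8, 0.4]
width: 0.998
```

```bash
cat > p.py <<'E'
import sys,numpy as np
from rig import arm
s=arm.state();R=np.array(s["ee_rot"]);p=np.array(s["position"])
print("t",round(s["time"],2),"tcp",p.round(4),"yaw_y",np.degrees(np.arctan2(R[1,1],R[0,1])).round(2),"tilt",np.degrees(np.arccos(-R[2,2])).round(2),"F",s["wrist_force"].round(1),"w",round(s["width"],3))
for a in sys.argv[1:]:
    q=np.array(eval(a)); d=R.T@(q-p); print("to",q.round(4),"tool shift",d.round(4),"rows",(abs(np.linalg.norm(d))/.04).round(1)); p=q
E
python3 p.py "[.512,-.2045,.231]" "[.512,-.2045,.103]"
python3 - <<'E'
from h import *
im,p,h=cloud("scene"); z=p[...,2]
near=np.hypot(p[...,0]-.567,p[...,1]-.1485)
for a,b in((0,.025),(.025,.06),(.06,.085),(.085,.11)): print(a,np.nanmax(z[(near>a)&(near<b)]).round(3))
E
```

```text
t 1.52 tcp [ 0.1838 -0.6235  0.2314] yaw_y -8.66 tilt 0.0 F [-0.3 -0.8  0.4] w 0.998
to [ 0.512  -0.2045  0.231 ] tool shift [4.636e-01 2.613e-01 3.000e-04] rows 13.3
to [ 0.512  -0.2045  0.103 ] tool shift [ 0.    -0.     0.128] rows 3.2
0 0.103
0.025 0.085
0.06 0.087
0.085 0.088
```

Request:
{"api": "send_rows", "payload": {"travel": [[0.0331,0.0187,0],[0.0331,0.0187,0],[0.0331,0.0187,0],[0.0331,0.0187,0],[0.0331,0.0187,0],[0.0331,0.0187,0],[0.0331,0.0187,0],[0.0331,0.0187,0],[0.0331,0.0187,0],[0.0331,0.0187,0],[0.0331,0.0187,0],[0.0331,0.0187,0]], "delta_rot": [[0,0,0],[0,0,0],[0,0,0],[0,0,0],[0,0,0],[0,0,0],[0,0,0],[0,0,0],[0,0,0],[0,0,0],[0,0,0],[0,0,0]], "jaw": [100,100,100,100,100,100,100,100,100,100,100,100]}}

```text
time: 2.57
position: [0.4671, -0.2634, 0.2317]
ee_rot: [[0.156, 0.988, 0.001], [0.988, -0.156, -0.001], [-0.0, 0.001, -1.0]]
wrist_force: [0.9, -0.7, 1.0]
width: 1.003
```

Request:
{"api": "send_rows", "payload": {"travel": [[0.0331,0.0187,0],[0.0331,0.0187,0],[0,0,0],[0,0,0]], "delta_rot": [[0,0,0],[0,0,0],[0,0,0],[0,0,0]], "jaw": [100,100,100,100]}}

```text
time: 2.9
position: [0.5141, -0.2037, 0.2314]
ee_rot: [[0.151, 0.989, -0.0], [0.989, -0.151, -0.0], [-0.0, -0.0, -1.0]]
wrist_force: [-0.9, -0.1, -0.4]
width: 0.997
```

```bash
python3 p.py "[.512,-.2045,.231]" "[.512,-.2045,.101]"
python3 - <<'E'
from h import *
for c in("scene",):
    im,p,h=cloud(c); cv2.imwrite("pics/g1.png",cv2.resize(im[150:350,100:340],None,fx=2.5,fy=2.5)[:,:,::-1])
    for r in arm.find_in(c,"bar_grip"): print(np.round(r["location"],3),r["p"])
E
```

```text
t 2.9 tcp [ 0.5141 -0.2037  0.2314] yaw_y -8.69 tilt 0.01 F [-0.9 -0.1 -0.4] w 0.997
to [ 0.512  -0.2045  0.231 ] tool shift [-0.0011 -0.002   0.0004] rows 0.1
to [ 0.512  -0.2045  0.101 ] tool shift [0.   0.   0.13] rows 3.2
[ 0.516 -0.204  0.12 ] 0.67
```

View pics/g1.png

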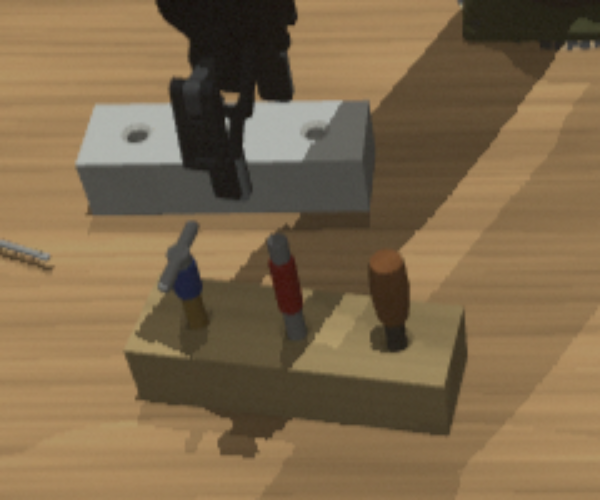

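The close crop shows the red sleeve at (285,280) between the blue grip (187,280) and the wooden handle (388,300). The finger tips at (232,195) and (275,95) straddle the bar's extended axis. I'll descend and grip.

Request:
{"api": "send_rows", "payload": {"travel": [[-0.001,-0.002,0],[0,0,0.0325],[0,0,0.0325],[0,0,0.0325],[0,0,0.0325],[0,0,0],[0,0,0],[0,0,0],[0,0,0],[0,0,0],[0,0,0],[0,0,0]], "delta_rot": [[0,0,0],[0,0,0],[0,0,0],[0,0,0],[0,0,0],[0,0,0],[0,0,0],[0,0,0],[0,0,0],[0,0,0],[0,0,0],[0,0,0]], "jaw": [100,100,100,100,100,100,0,0,0,0,0,0]}}

```text
time: 4.0
position: [0.5117, -0.2065, 0.1031]
ee_rot: [[0.152, 0.988, 0.002], [0.988, -0.152, -0.001], [-0.001, 0.002, -1.0]]
wrist_force: [-1.9, -0.5, 5.3]
width: 0.188
```

Request:
{"api": "send_rows", "payload": {"travel": [[0,0,0],[0,0,0],[0,0,0],[0,0,0]], "delta_rot": [[0,0,0],[0,0,0],[0,0,0],[0,0,0]], "jaw": [0,0,0,0]}}

```text
time: 4.33
position: [0.5118, -0.2065, 0.1031]
ee_rot: [[0.152, 0.988, 0.002], [0.988, -0.152, -0.001], [-0.001, 0.002, -1.0]]
wrist_force: [-1.7, 0.1, 7.8]
width: 0.189
```

Request:
{"api": "send_rows", "payload": {"travel": [[0,0,-0.01],[0,0,-0.02],[0,0,-0.03],[0,0,-0.035],[0,0,-0.035],[0,0,-0.035],[0,0,0],[0,0,0]], "delta_rot": [[0,0,0],[0,0,0],[0,0,0],[0,0,0],[0,0,0],[0,0,0],[0,0,0],[0,0,0]], "jaw": [0,0,0,0,0,0,0,0]}}

```text
time: 5.0
position: [0.5122, -0.2065, 0.2697]
ee_rot: [[0.152, 0.988, 0.005], [0.988, -0.152, -0.003], [-0.002, 0.006, -1.0]]
wrist_force: [-0.2, 0.3, -2.7]
width: 0.194
```

```bash
python3 p.py "[.553,.1005,.27]"
```

```text
t 5.0 tcp [ 0.5122 -0.2065  0.2697] yaw_y -8.76 tilt 0.33 F [-0.2  0.3 -2.7] w 0.194
to [0.553  0.1005 0.27  ] tool shift [ 0.3096 -0.0064 -0.0009] rows 7.7
```

Request:
{"api": "send_rows", "payload": {"travel": [[0.03,-0.0008,0],[0.035,-0.0008,0],[0.035,-0.0008,0],[0.035,-0.0008,0],[0.035,-0.0008,0],[0.035,-0.0008,0],[0.035,-0.0008,0],[0.035,-0.0008,0],[0.0346,0,0],[0,0,0],[0,0,0],[0,0,0]], "delta_rot": [[0,0,0],[0,0,0],[0,0,0],[0,0,0],[0,0,0],[0,0,0],[0,0,0],[0,0,0],[0,0,0],[0,0,0],[0,0,0],[0,0,0]], "jaw": [0,0,0,0,0,0,0,0,0,0,0,0]}}

```text
time: 6.0
position: [0.5509, 0.1007, 0.2641]
ee_rot: [[0.152, 0.988, -0.004], [0.988, -0.152, -0.001], [-0.001, -0.004, -1.0]]
wrist_force: [0.2, -0.2, -2.0]
width: 0.192
```

```bash
python3 p.py "[.553,.1005,.27]"
cat > look.py <<'E'
import sys
from h import *
n=sys.argv[1]
im,p,h=cloud("scene"); x,y,z=p[...,0],p[...,1],p[...,2]; H,S,V=h[...,0],h[...,1],h[...,2]
near=np.hypot(x-.567,y-.1485)<.085
m=near&(H>20)&(H<32)&(S>130)&(abs(z-.066)<.006)
if m.sum()>5:
    q=np.nanmedian(p[m],0); a=np.degrees(np.arctan2(q[1]-.1485,q[0]-.567)); print("yellow",m.sum(),q.round(4),"value deg",(a-37.1).round(1))
r=((H<6)|(H>174))&(S>120)&(z>.1)&(abs(x-.55)<.12)&(abs(y)<.3)
if r.sum()>5: print("sleeve",r.sum(),np.nanmedian(p[r],0).round(4),np.nanpercentile(z[r],[2,98]).round(3))
st=(z>.125)&(z<.21)&(S<90)&(np.hypot(x-.553,y-.1005)<.03)
for a in np.arange(.12,.22,.015):
    k=(z>a)&(z<a+.015)&(np.hypot(x-arm.state()["position"][0],y-arm.state()["position"][1])<.03)
    if k.sum()>3: print(a.round(3),k.sum(),np.nanmedian(p[k],0).round(4))
cv2.imwrite(f"pics/{n}.png",cv2.resize(im[150:390,320:520],None,fx=2.5,fy=2.5)[:,:,::-1])
E
python3 look.py j1
```

```text
t 6.0 tcp [0.5509 0.1007 0.2641] yaw_y -8.73 tilt 0.21 F [ 0.2 -0.2 -2. ] w 0.192
to [0.553  0.1005 0.27  ] tool shift [ 0.0001  0.0021 -0.0059] rows 0.2
yellow 116 [0.6028 0.1823 0.0656] value deg 6.2
sleeve 64 [0.5589 0.0994 0.2512] [0.244 0.545]
0.165 4 [0.5544 0.0978 0.1788]
0.18 50 [0.5564 0.1008 0.1878]
0.195 60 [0.5561 0.1002 0.2026]
0.21 57 [0.5566 0.1002 0.218 ]
```

View pics/j1.png

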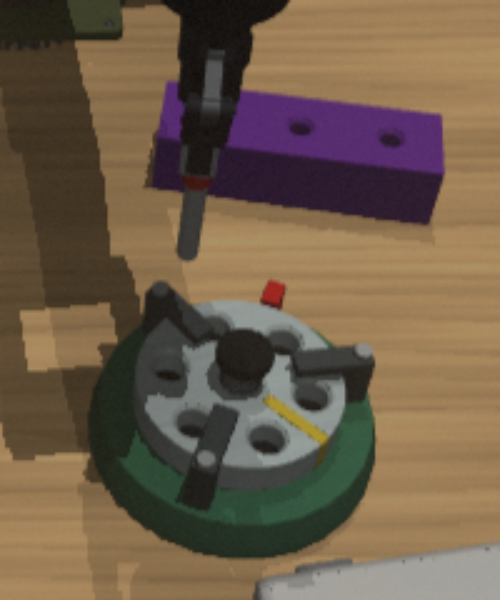

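The crop shows the bar upright at (190,225) with its tip at (188,258), held above the target hole at (168,370). I'll pin the hole position from both saved pictures.

```bash
python3 - <<'E'
from h import *
for c in("scene","top"):
    im=cv2.imread(f"pics/{c}0.png"); o=ortho(c,im,.066,.567,.1485,.085); g=cv2.cvtColor(o,cv2.COLOR_BGR2GRAY).astype(float)
    n=g.shape[0]; r,q=np.mgrid[:n,:n]; X=.085-r*.0005; Y=.085-q*.0005
    out=[]
    # bright collar vs dark discs: slide hole pattern (value, centre)
    best=None
    hsv=cv2.cvtColor(o,cv2.COLOR_BGR2HSV)
    dark=(g<95).astype(np.float32); k=cv2.getStructuringElement(cv2.MORPH_ELLIPSE,(48,48)).astype(np.float32)
    ring=np.pad(-k,8); ring=cv2.dilate(np.pad(k,8),cv2.getStructuringElement(cv2.MORPH_ELLIPSE,(13,13)))-np.pad(k,8)
    sc=cv2.filter2D(dark,-1,np.pad(k,8)/k.sum()-ring/ring.sum())
    for dx in np.arange(-6,6.1,1):
     for dy in np.arange(-6,6.1,1):
      for v in range(0,26,1):
        s=[]
        for i in range(6):
            a=np.radians(7.1+v+60*i); x=dx/1000+.05*np.cos(a); y=dy/1000+.05*np.sin(a)
            s.append(sc[int(round((.085-x)/.0005)),int(round((.085-y)/.0005))])
        t=np.sum(s)
        if best is None or t>best[0]: best=(t,dx,dy,v,np.round(s,2))
    print(c,best)
E
python3 p.py "[.553,.1005,.2641]" "[.553,.1005,.16]"
```

```text
scene (np.float32(3.9798636), np.float64(3.0), np.float64(-1.0), 7, array([0.92, 0.69, 0.57, 0.36, 0.89, 0.55], dtype=float32))
top (np.float32(4.8389063), np.float64(-1.0), np.float64(0.0), 7, array([0.92, 0.64, 0.96, 0.71, 0.94, 0.67], dtype=float32))
t 6.05 tcp [0.5512 0.1002 0.2647] yaw_y -8.8 tilt 0.16 F [-0.4  0.1 -1.2] w 0.191
to [0.553  0.1005 0.2641] tool shift [0.0006 0.0017 0.0005] rows 0.0
to [0.553  0.1005 0.16  ] tool shift [1.000e-04 3.000e-04 1.041e-01] rows 2.6
```

Request:
{"api": "send_rows", "payload": {"travel": [[0,0.0025,0.005],[0,0,0.03],[0,0,0.03],[0,0,0.03],[0,0,0],[0,0,0]], "delta_rot": [[0,0,0],[0,0,0],[0,0,0],[0,0,0],[0,0,0],[0,0,0]], "jaw": [0,0,0,0,0,0]}}

```text
time: 6.55
position: [0.5529, 0.0994, 0.1691]
ee_rot: [[0.154, 0.988, -0.005], [0.988, -0.154, -0.0], [-0.001, -0.005, -1.0]]
wrist_force: [-0.1, -0.5, -0.2]
width: 0.189
```

Request:
{"api": "send_rows", "payload": {"travel": [[0,0,0.008],[0,0,0.008],[0,0,0.008],[0,0,0]], "delta_rot": [[0,0,0],[0,0,0],[0,0,0],[0,0,0]], "jaw": [0,0,0,0]}}

```text
time: 6.88
position: [0.5538, 0.1004, 0.1462]
ee_rot: [[0.152, 0.988, -0.002], [0.988, -0.152, -0.0], [-0.0, -0.001, -1.0]]
wrist_force: [-1.3, 0.1, -1.6]
width: 0.192
```

Request:
{"api": "send_rows", "payload": {"travel": [[0,0,0.005],[0,0,0.005],[0,0,0],[0,0,0]], "delta_rot": [[0,0,0],[0,0,0],[0,0,0],[0,0,0]], "jaw": [0,0,0,0]}}

```text
time: 7.22
position: [0.5542, 0.1006, 0.137]
ee_rot: [[0.152, 0.988, -0.001], [0.988, -0.152, -0.0], [-0.0, -0.001, -1.0]]
wrist_force: [-0.3, 0.1, -2.0]
width: 0.193
```

```bash
python3 p.py
cat > arc.py <<'E'
import sys,numpy as np
from rig import arm
# arc of bar about jack axis: args end world angle, rows
s=arm.state();R=np.array(s["ee_rot"]);p=np.array(s["position"]);c=np.array([.568,.148])
a0=np.arctan2(*(p[:2]-c)[::-1]); r0=np.hypot(*(p[:2]-c)); a1=np.radians(float(sys.argv[1]));n=int(sys.argv[2])
if a1<a0:a1+=2*np.pi
print("from",np.degrees(a0).round(1),"r",r0.round(4))
A=np.linspace(a0,a1,n+1);rr=np.linspace(r0,.05,n+1)
P=np.stack([c[0]+rr*np.cos(A),c[1]+rr*np.sin(A),np.full(n+1,p[2])],1)
print((np.diff(P,axis=0)@R).round(4).tolist())
E
python3 arc.py 309 12
```

```text
t 7.22 tcp [0.5542 0.1006 0.137 ] yaw_y -8.76 tilt 0.04 F [-0.3  0.1 -2. ] w 0.193
from -106.2 r 0.0494
[[0.005, 0.029, -0.0], [0.0206, 0.0211, -0.0], [0.0289, 0.0057, -0.0], [0.027, -0.0118, 0.0], [0.0156, -0.0251, 0.0], [-0.0014, -0.0295, 0.0], [-0.0179, -0.0235, 0.0], [-0.0282, -0.0092, 0.0], [-0.0284, 0.0084, -0.0], [-0.0186, 0.0231, -0.0], [-0.0022, 0.0296, -0.0], [0.015, 0.0256, -0.0]]
```

```bash
sed -i 's/^if a1<a0.*/a1=a0+(a1-a0)%(2*np.pi)/' arc.py; python3 arc.py 312 12
```

```text
from -106.2 r 0.0494
[[-0.0004, 0.0042, -0.0], [-0.0001, 0.0042, -0.0], [0.0003, 0.0042, -0.0], [0.0006, 0.0041, -0.0], [0.001, 0.0041, -0.0], [0.0013, 0.004, -0.0], [0.0017, 0.0039, -0.0], [0.002, 0.0037, -0.0], [0.0023, 0.0035, -0.0], [0.0026, 0.0033, -0.0], [0.0029, 0.0031, -0.0], [0.0031, 0.0028, -0.0]]
```

Request:
{"api": "send_rows", "payload": {"travel": [[-0.0004,0.0042,0],[-0.0001,0.0042,0],[0.0003,0.0042,0],[0.0006,0.0041,0],[0.001,0.0041,0],[0.0013,0.004,0],[0.0017,0.0039,0],[0.002,0.0037,0],[0.0023,0.0035,0],[0.0026,0.0033,0],[0.0029,0.0031,0],[0.0031,0.0028,0]], "delta_rot": [[0,0,0],[0,0,0],[0,0,0],[0,0,0],[0,0,0],[0,0,0],[0,0,0],[0,0,0],[0,0,0],[0,0,0],[0,0,0],[0,0,0]], "jaw": [0,0,0,0,0,0,0,0,0,0,0,0]}}

```text
time: 8.22
position: [0.6012, 0.1105, 0.1366]
ee_rot: [[0.152, 0.988, -0.003], [0.988, -0.152, -0.001], [-0.001, -0.003, -1.0]]
wrist_force: [-4.6, -1.3, -1.4]
width: 0.189
```

Request:
{"api": "send_rows", "payload": {"travel": [[0,0,0],[0,0,0],[0,0,0]], "delta_rot": [[0,0,0],[0,0,0],[0,0,0]], "jaw": [0,0,0]}}

```text
time: 8.47
position: [0.6023, 0.1104, 0.1374]
ee_rot: [[0.152, 0.988, 0.002], [0.988, -0.152, -0.001], [-0.0, 0.002, -1.0]]
wrist_force: [-1.1, -0.0, -3.7]
width: 0.189
```

```bash
python3 p.py; python3 arc.py 312 1; python3 look.py j2
```

```text
t 8.47 tcp [0.6023 0.1104 0.1374] yaw_y -8.77 tilt 0.1 F [-1.1 -0.  -3.7] w 0.189
from -47.6 r 0.0509
[[0.0003, -0.0009, -0.0]]
yellow 31 [0.5625 0.1793 0.0661] value deg 61.3
sleeve 27 [0.6104 0.1102 0.1219] [0.115 0.128]
0.12 25 [0.6103 0.1102 0.1232]
0.135 47 [0.6192 0.105  0.1466]
0.15 55 [0.6235 0.1066 0.1566]
0.18 11 [0.6211 0.0957 0.1851]
0.195 95 [0.6221 0.1013 0.2051]
0.21 63 [0.6215 0.0969 0.218 ]
```

View pics/j2.png

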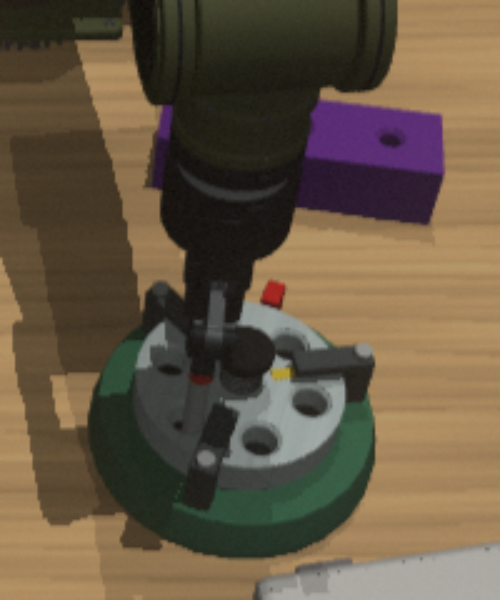

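The collar has turned: the yellow line is now at crop (282,374), partly under a keeper, giving about 60°. The bar stands in the hole at (190,420), and the next hole is at (168,368). I'll lift and move back to that hole.

Request:
{"api": "send_rows", "payload": {"travel": [[0,0,-0.015],[0,0,-0.03],[0,0,-0.02],[0,0,0],[0,0,0],[0,0,0]], "delta_rot": [[0,0,0],[0,0,0],[0,0,0],[0,0,0],[0,0,0],[0,0,0]], "jaw": [0,0,0,0,0,0]}}

```text
time: 9.02
position: [0.6015, 0.1106, 0.2015]
ee_rot: [[0.153, 0.988, -0.0], [0.988, -0.153, -0.0], [-0.0, -0.0, -1.0]]
wrist_force: [0.2, -0.4, -2.4]
width: 0.192
```

```bash
python3 p.py "[.5485,.102,.2]"
```

```text
t 9.02 tcp [0.6015 0.1106 0.2015] yaw_y -8.77 tilt 0.0 F [ 0.2 -0.4 -2.4] w 0.192
to [0.5485 0.102  0.2   ] tool shift [-0.0166 -0.051   0.0015] rows 1.3
```

Request:
{"api": "send_rows", "payload": {"travel": [[-0.0055,-0.017,0],[-0.0055,-0.017,0],[-0.0055,-0.017,0],[0,0,0],[0,0,0],[0,0,0]], "delta_rot": [[0,0,0],[0,0,0],[0,0,0],[0,0,0],[0,0,0],[0,0,0]], "jaw": [0,0,0,0,0,0]}}

```text
time: 9.52
position: [0.5486, 0.1022, 0.2011]
ee_rot: [[0.152, 0.988, -0.001], [0.988, -0.152, -0.0], [-0.0, -0.001, -1.0]]
wrist_force: [0.5, -0.1, -2.0]
width: 0.191
```

```bash
python3 p.py "[.5485,.102,.2]"
cat > holes.py <<'E'
from h import *
C=(.568,.148)
for c in("scene","top"):
    im,_=arm.get_image(c); o=ortho(c,im,.066,*C,.085); g=cv2.cvtColor(o,cv2.COLOR_RGB2GRAY)
    dark=(g<95).astype(np.float32); k=np.pad(cv2.getStructuringElement(cv2.MORPH_ELLIPSE,(48,48)).astype(np.float32),8)
    ring=cv2.dilate(k,cv2.getStructuringElement(cv2.MORPH_ELLIPSE,(13,13)))-k
    sc=cv2.filter2D(dark,-1,k/k.sum()-ring/ring.sum())
    res=[]
    for v in range(0,60):
        s=[sc[int(round((.085-.05*np.cos(a))/.0005)),int(round((.085-.05*np.sin(a))/.0005))] for a in np.radians(7.1+v+60*np.arange(6))]
        res.append((float(np.sum(s)),v))
    print(c,[(round(a,2),v) for a,v in sorted(res)[::-1][:4]])
E
python3 holes.py; python3 look.py j3|head -1
```

```text
t 9.52 tcp [0.5486 0.1022 0.2011] yaw_y -8.77 tilt 0.06 F [ 0.5 -0.1 -2. ] w 0.191
to [0.5485 0.102  0.2   ] tool shift [-0.0002 -0.      0.0011] rows 0.0
scene [(2.78, 59), (2.77, 0), (2.63, 1), (2.63, 58)]
top [(0.84, 58), (0.8, 57), (0.79, 59), (0.77, 56)]
yellow 31 [0.5621 0.18   0.0661] value deg 61.6
```

Request:
{"api": "send_rows", "payload": {"travel": [[0,0,0.02],[0,0,0.015],[0,0,0.008],[0,0,0.008],[0,0,0.007],[0,0,0.006],[0,0,0],[0,0,0]], "delta_rot": [[0,0,0],[0,0,0],[0,0,0],[0,0,0],[0,0,0],[0,0,0],[0,0,0],[0,0,0]], "jaw": [0,0,0,0,0,0,0,0]}}

```text
time: 10.33
position: [0.5488, 0.1022, 0.1383]
ee_rot: [[0.152, 0.988, -0.0], [0.988, -0.152, 0.0], [-0.0, -0.0, -1.0]]
wrist_force: [0.6, 0.2, -1.7]
width: 0.191
```

```bash
python3 p.py;python3 arc.py 309 12
```

```text
t 10.33 tcp [0.5488 0.1022 0.1383] yaw_y -8.77 tilt 0.0 F [ 0.6  0.2 -1.7] w 0.191
from -112.8 r 0.0496
[[-0.0009, 0.0044, -0.0], [-0.0005, 0.0044, -0.0], [-0.0001, 0.0045, -0.0], [0.0003, 0.0045, -0.0], [0.0007, 0.0044, -0.0], [0.0011, 0.0043, -0.0], [0.0015, 0.0042, -0.0], [0.0018, 0.0041, -0.0], [0.0022, 0.0039, -0.0], [0.0025, 0.0037, -0.0], [0.0029, 0.0035, -0.0], [0.0032, 0.0032, -0.0]]
```

Request:
{"api": "send_rows", "payload": {"travel": [[-0.0009,0.0044,0],[-0.0005,0.0044,0],[-0.0001,0.0045,0],[0.0003,0.0045,0],[0.0007,0.0044,0],[0.0011,0.0043,0],[0.0015,0.0042,0],[0.0018,0.0041,0],[0.0022,0.0039,0],[0.0025,0.0037,0],[0.0029,0.0035,0],[0.0032,0.0032,0]], "delta_rot": [[0,0,0],[0,0,0],[0,0,0],[0,0,0],[0,0,0],[0,0,0],[0,0,0],[0,0,0],[0,0,0],[0,0,0],[0,0,0],[0,0,0]], "jaw": [0,0,0,0,0,0,0,0,0,0,0,0]}}

```text
time: 11.33
position: [0.599, 0.109, 0.1375]
ee_rot: [[0.152, 0.988, -0.003], [0.988, -0.152, -0.001], [-0.001, -0.003, -1.0]]
wrist_force: [-5.7, 0.1, -1.3]
width: 0.191
```

Request:
{"api": "send_rows", "payload": {"travel": [[0.0012,0.0012,0],[0,0,0],[0,0,0],[0,0,0]], "delta_rot": [[0,0,0],[0,0,0],[0,0,0],[0,0,0]], "jaw": [0,0,0,0]}}

```text
time: 11.67
position: [0.6014, 0.1099, 0.1384]
ee_rot: [[0.152, 0.988, 0.002], [0.988, -0.152, -0.001], [-0.0, 0.002, -1.0]]
wrist_force: [-0.8, -0.8, -1.9]
width: 0.191
```

```bash
python3 p.py; python3 arc.py 315 1; python3 look.py j4|head -1;python3 holes.py
```

```text
t 11.67 tcp [0.6014 0.1099 0.1384] yaw_y -8.77 tilt 0.09 F [-0.8 -0.8 -1.9] w 0.191
from -48.8 r 0.0507
[[0.003, 0.0015, 0.0]]
yellow 40 [0.5093 0.1726 0.066 ] value deg 120.3
scene [(2.24, 58), (2.11, 59), (2.11, 57), (1.89, 0)]
top [(0.35, 59), (0.34, 0), (0.33, 58), (0.31, 1)]
```

View pics/j4.png

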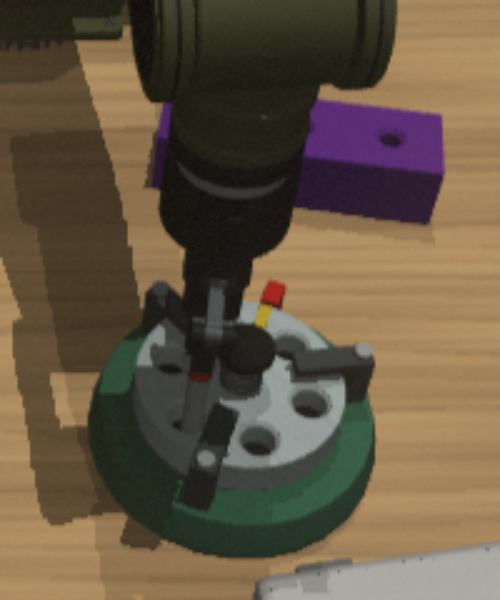

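The yellow line at crop (263,316) points at the red pointer (273,293). All estimates give about 119–120°. Now I'll lift and carry the bar back.

Request:
{"api": "send_rows", "payload": {"travel": [[0,0,-0.015],[0,0,-0.03],[0,0,-0.03],[0,0,-0.03],[0,0,-0.03],[0,0,0],[0,0,0]], "delta_rot": [[0,0,0],[0,0,0],[0,0,0],[0,0,0],[0,0,0],[0,0,0],[0,0,0]], "jaw": [0,0,0,0,0,0,0]}}

```text
time: 12.4
position: [0.6028, 0.1105, 0.2772]
ee_rot: [[0.152, 0.988, 0.008], [0.988, -0.152, 0.001], [0.002, 0.008, -1.0]]
wrist_force: [0.3, -0.5, -1.9]
width: 0.193
```

```bash
python3 p.py "[.512,-.2065,.271]"
```

```text
t 12.4 tcp [0.6028 0.1105 0.2772] yaw_y -8.77 tilt 0.48 F [ 0.3 -0.5 -1.9] w 0.193
to [ 0.512  -0.2065  0.271 ] tool shift [-0.3271 -0.0415  0.0052] rows 8.2
```

Request:
{"api": "send_rows", "payload": {"travel": [[-0.0325,-0.004,0],[-0.0325,-0.004,0],[-0.0325,-0.004,0],[-0.0325,-0.004,0],[-0.0325,-0.004,0],[-0.0325,-0.004,0],[-0.0325,-0.004,0],[-0.0325,-0.004,0],[-0.0325,-0.004,0],[-0.0325,-0.004,0],[0,0,0],[0,0,0]], "delta_rot": [[0,0,0],[0,0,0],[0,0,0],[0,0,0],[0,0,0],[0,0,0],[0,0,0],[0,0,0],[0,0,0],[0,0,0],[0,0,0],[0,0,0]], "jaw": [0,0,0,0,0,0,0,0,0,0,0,0]}}

```text
time: 13.4
position: [0.5108, -0.206, 0.2712]
ee_rot: [[0.156, 0.988, -0.002], [0.988, -0.156, 0.002], [0.001, -0.002, -1.0]]
wrist_force: [-0.5, 0.4, -2.4]
width: 0.191
```

Request:
{"api": "send_rows", "payload": {"travel": [[0,0,0],[0,0,0],[0,0,0]], "delta_rot": [[0,0,0],[0,0,0],[0,0,0]], "jaw": [0,0,0]}}

```text
time: 13.65
position: [0.512, -0.2037, 0.2728]
ee_rot: [[0.151, 0.989, -0.0], [0.989, -0.151, 0.0], [0.0, -0.0, -1.0]]
wrist_force: [0.1, 1.0, -2.1]
width: 0.19
```

```bash
python3 p.py "[.5118,-.2065,.271]"
python3 - <<'E'
from h import *
for c in("scene","top"):
    im,p,h=cloud(c); x,y,z=p[...,0],p[...,1],p[...,2];S=h[...,1]
    s=arm.state()["position"]
    for a in np.arange(.17,.25,.015):
        k=(z>a)&(z<a+.015)&(np.hypot(x-s[0],y-s[1])<.025)
        if k.sum()>3: print(c,a.round(3),k.sum(),np.nanmedian(p[k],0).round(4))
    if c=="scene": cv2.imwrite("pics/r1.png",cv2.resize(im[150:350,100:340],None,fx=2.5,fy=2.5)[:,:,::-1])
    from scipy.spatial import ConvexHull
E
```

```text
t 13.65 tcp [ 0.512  -0.2037  0.2728] yaw_y -8.67 tilt 0.04 F [ 0.1  1.  -2.1] w 0.19
to [ 0.5118 -0.2065  0.271 ] tool shift [-0.0028  0.0002  0.0018] rows 0.1
scene 0.185 43 [ 0.5173 -0.2002  0.1941]
scene 0.2 59 [ 0.5173 -0.2008  0.2074]
scene 0.215 61 [ 0.5176 -0.2004  0.2223]
scene 0.23 64 [ 0.5178 -0.2004  0.2379]
scene 0.245 60 [ 0.5188 -0.2008  0.2525]
```

View pics/r1.png

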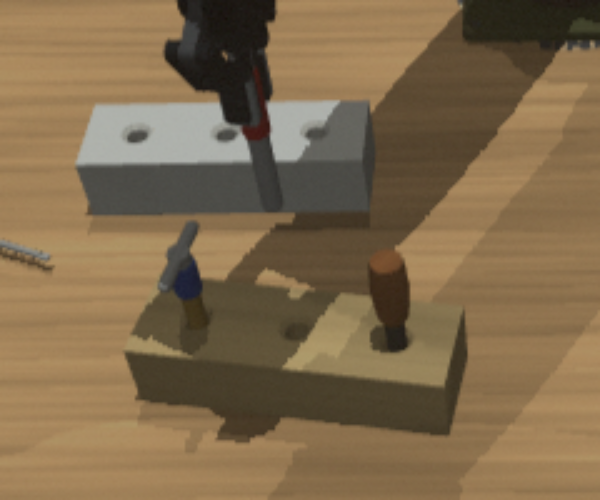

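The bar hangs vertically at crop (265,170), over the empty middle hole at (297,330). I'll nudge by -2.8 mm along tool x, then descend to just above the hole.

Request:
{"api": "send_rows", "payload": {"travel": [[-0.0028,0,0.01],[0,0,0.03],[0,0,0.03],[0,0,0.03],[0,0,0.015],[0,0,0],[0,0,0],[0,0,0]], "delta_rot": [[0,0,0],[0,0,0],[0,0,0],[0,0,0],[0,0,0],[0,0,0],[0,0,0],[0,0,0]], "jaw": [0,0,0,0,0,0,0,0]}}

```text
time: 14.42
position: [0.5122, -0.2079, 0.1597]
ee_rot: [[0.152, 0.988, 0.002], [0.988, -0.152, -0.001], [-0.001, 0.002, -1.0]]
wrist_force: [0.4, 1.0, -2.3]
width: 0.195
```

```bash
python3 p.py "[.5118,-.2065,.154]" "[.5118,-.2065,.105]"
```

```text
t 14.42 tcp [ 0.5122 -0.2079  0.1597] yaw_y -8.75 tilt 0.13 F [ 0.4  1.  -2.3] w 0.195
to [ 0.5118 -0.2065  0.154 ] tool shift [ 0.0013 -0.0007  0.0057] rows 0.1
to [ 0.5118 -0.2065  0.105 ] tool shift [ 0.     -0.0001  0.049 ] rows 1.2
```

Request:
{"api": "send_rows", "payload": {"travel": [[0.0013,-0.0006,0.004],[0,0,0],[0,0,0],[0,0,0.004],[0,0,0.004],[0,0,0.004],[0,0,0]], "delta_rot": [[0,0,0],[0,0,0],[0,0,0],[0,0,0],[0,0,0],[0,0,0],[0,0,0]], "jaw": [0,0,0,0,0,0,0]}}

```text
time: 15.0
position: [0.5102, -0.2059, 0.1409]
ee_rot: [[0.152, 0.988, -0.002], [0.988, -0.152, 0.001], [0.001, -0.002, -1.0]]
wrist_force: [-0.0, 0.2, -1.0]
width: 0.188
```

Request:
{"api": "send_rows", "payload": {"travel": [[0,0.001,0.004],[0,0,0.006],[0,0,0.006],[0,0,0.006],[0,0,0.006],[0,0,0.005],[0,0,0],[0,0,0]], "delta_rot": [[0,0,0],[0,0,0],[0,0,0],[0,0,0],[0,0,0],[0,0,0],[0,0,0],[0,0,0]], "jaw": [0,0,0,0,0,0,0,0]}}

```text
time: 15.67
position: [0.5116, -0.2062, 0.1087]
ee_rot: [[0.152, 0.988, -0.001], [0.988, -0.152, 0.0], [0.0, -0.001, -1.0]]
wrist_force: [0.3, 0.2, -1.9]
width: 0.187
```

Request:
{"api": "send_rows", "payload": {"travel": [[0,0,0.003],[0,0,0],[0,0,0],[0,0,0],[0,0,0],[0,0,0],[0,0,0],[0,0,0],[0,0,0],[0,0,0]], "delta_rot": [[0,0,0],[0,0,0],[0,0,0],[0,0,0],[0,0,0],[0,0,0],[0,0,0],[0,0,0],[0,0,0],[0,0,0]], "jaw": [0,0,100,100,100,100,100,100,100,100]}}

```text
time: 16.5
position: [0.512, -0.2064, 0.1064]
ee_rot: [[0.152, 0.988, 0.0], [0.988, -0.152, -0.0], [-0.0, 0.0, -1.0]]
wrist_force: [-0.4, -0.8, -0.8]
width: 0.998
```

Request:
{"api": "send_rows", "payload": {"travel": [[0,0,-0.01],[0,0,-0.03],[0,0,-0.03],[0,0,-0.03],[0,0,-0.03],[0,0,-0.03],[0,0,0],[0,0,0]], "delta_rot": [[0,0,0],[0,0,0],[0,0,0],[0,0,0],[0,0,0],[0,0,0],[0,0,0],[0,0,0]], "jaw": [100,100,100,100,100,100,100,100]}}

```text
time: 17.17
position: [0.5131, -0.207, 0.27]
ee_rot: [[0.152, 0.988, 0.005], [0.988, -0.152, -0.003], [-0.002, 0.006, -1.0]]
wrist_force: [-0.4, -0.5, -0.4]
width: 0.999
```

```bash
python3 p.py; python3 look.py j5|head -1; python3 holes.py
python3 - <<'E'
from h import *
im,p,h=cloud("scene"); x,y,z=p[...,0],p[...,1],p[...,2];H,S=h[...,0],h[...,1]
r=((H<6)|(H>174))&(S>140)&(z>.07)&(abs(x-.51)<.05)&(abs(y+.205)<.04)
print("sleeve",r.sum(),np.nanmedian(p[r],0).round(4),np.nanmin(z[r]),np.nanmax(z[r]))
s=(np.hypot(x-.512,y+.205)<.025)&(z>.138)&(z<.17); print("steel",s.sum(),np.nanmedian(p[s],0).round(4),np.nanmax(z[s]))
cv2.imwrite("pics/f.png",cv2.resize(im[150:390,100:500],(800,480))[:,:,::-1])
E
```

```text
t 17.17 tcp [ 0.5131 -0.207   0.27  ] yaw_y -8.76 tilt 0.35 F [-0.4 -0.5 -0.4] w 0.999
yellow 41 [0.5085 0.1722 0.0659] value deg 120.9
scene [(3.46, 59), (3.45, 0), (3.41, 58), (3.39, 1)]
top [(3.94, 0), (3.92, 59), (3.8, 1), (3.69, 58)]
sleeve 152 [ 0.5215 -0.2038  0.114 ] 0.08416732937872162 0.1354611097456817
steel 87 [ 0.5189 -0.2047  0.1509] 0.1561993134065195
```

View pics/f.png

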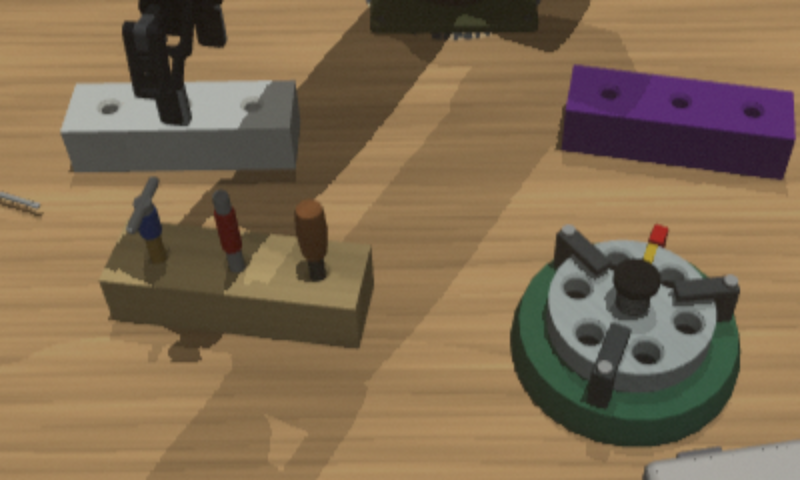

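The final picture shows the bar back in the rack's middle hole (228,230). The gripper is open and clear at (170,100), and the yellow line (652,250) points at the red pointer (658,235). I'm handing in.

```bash
python3 -c "
from rig import arm
print(arm.hand_in())"
```

```text
the job is handed in; nothing more can be done
None
```

I took the red-sleeved bar from the rack's middle hole, turned the collar in two swings and stood the bar back in the same hole. The first swing took the collar from about 7° to 60°. I then lifted the bar out, put it in the next hole and swung again to about 120°. After that I released the bar, raised the gripper clear and handed in at about 17 s; no verdict was reported.

**Last checks**
- **Collar:** the yellow line gives 120.9°. The holes repeat every 60°, and their fit gives 119–120°. The target is 120 ± 11°.
- **Bar:** its top is at 0.156 m, the same as at the start, so it is fully seated. It looks upright, with perhaps a degree or two of lean from the hole's play.
- **Gripper:** it is open at tool height 0.27 m, well above everything, with no contact force on the wrist.
- **Disagreements:** early on, the two cameras differed by a few millimetres on positions along x. No check failed.

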